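Roll-check guide rods on the surface plate

TASK

Three guide rods lie on the granite surface plate and one of them is bent. Roll each rod onward along the plate by about half a turn under the fingertips, pressing only lightly and giving way where it lifts, and do not roll it back. Then put the one that lifts or wobbles flat in the grey reject tray, leave the two straight ones lying where they rolled to on the plate, and do not disturb the other things on the bench.

Things in the scene. Friction and masses are not known exactly. Their poses are not given: they have to be found in the camera images.
- rod_a_mid (a point): One of three ground steel guide rods: round bar, 10 mm diameter, 200 mm long, 0.12 kg. Point: half-way between the centres of its end faces. Its y axis runs along the rod; its z axis points up at the start and turns over as the rod rolls. It lies on the plate, axis 5 mm and top 10 mm above the granite. Two rods are straight, one is bowed by 2.5 mm, hard to see; neither name nor place tells which (they change places).
- rod_b_mid (a point): Another of the three rods, same size, look and axes. A bowed rod lies at first with its bow flat, its middle bulging to the plate's near (-x) side. Rolled to the plate's +x side under a finger at its middle, the top of its middle rises 2.5 mm at a quarter turn and comes down again by half a turn; a straight rod stays level.
- rod_c_mid (a point): Another of the three rods, same size, look and axes. A rod under a moving fingertip rolls half as far as the fingertip goes (half a turn: rod 16 mm, fingertip 31 mm), so it falls back under the tip by as much: begin with the rod under the tip's leading edge. 2 to 5 N of pressure rolls it without slipping.
- rod_a_end (a point): The centre of one end face of rod_a, 100 mm from rod_a_mid along its y axis (in the bent rod a few hundredths of a millimetre less).
- rod_b_end (a point): The centre of one end face of rod_b, 100 mm from rod_b_mid along its y axis (in the bent rod a few hundredths of a millimetre less).
- rod_c_end (a point): The centre of one end face of rod_c, 100 mm from rod_c_mid along its y axis (in the bent rod a few hundredths of a millimetre less).
- plate: Fixed dark granite surface plate, 300 x 300 mm, 60 mm thick on 8 mm rubber pads. Origin: centre of the underside, at bench height; its flat level top is 68 mm above. Its +x axis points away from the robot. The rods lie roughly along its y axis, one behind the other, about 85 mm apart along x. Never press a rod on to the granite with more than 25 N.
- tray: Fixed grey plastic reject tray, open on top, 260 mm (its x axis) by 130 mm (its y axis) outside, 35 mm high, walls and floor 4 mm thick; on the bench beside the plate, on either side. Origin: centre of its underside. A rod fits in it only along its x axis; lying flat, its axis is 9 mm above the origin.
- can: Bystander: plain aluminium spray can, 62 mm diameter, 182 mm high, standing on the bench on the other side of the plate from the tray. Origin: centre of its underside.
- tape: Bystander: roll of tape, 90 mm diameter, 24 mm high, lying on the bench beyond the can. Origin: centre of its underside.
- bearing: Bystander: small steel bearing sleeve, 21 mm diameter, 29 mm high, standing on the bench on the robot's side of the can. Origin: centre of its underside.
Not all that is in view belongs to the job. Leave any red look-alike of the part that bears rod_b_mid alone. Leave any orange look-alike of the part that bears rod_c_mid alone.

How it is judged (in metres and radians):
On the way, in this order (a step that is already met when the one before it is completed fails the run):
1. one rod is being rolled on the plate under the fingertips (turned by 57 degrees or more while touched by both) (((contact force between the fingers and rod_a above 0.2 N and contact force between rod_a and plate above 0.2 N and angle between rod_a_mid's own z axis and vertical above 1 rad) or (contact force between the fingers and rod_b above 0.2 N and contact force between rod_b and plate above 0.2 N and angle between rod_b_mid's own z axis and vertical above 1 rad) or (contact force between the fingers and rod_c above 0.2 N and contact force between rod_c and plate above 0.2 N and angle between rod_c_mid's own z axis and vertical above 1 rad))).
2. a second rod is being rolled in the same way, while the first lies rolled on by at least 11 mm from its start ((((contact force between the fingers and rod_a above 0.2 N and contact force between rod_a and plate above 0.2 N and angle between rod_a_mid's own z axis and vertical above 1 rad) and distance of rod_b_mid from where it was at the start of the episode above 0.011 m) or ((contact force between the fingers and rod_a above 0.2 N and contact force between rod_a and plate above 0.2 N and angle between rod_a_mid's own z axis and vertical above 1 rad) and distance of rod_c_mid from where it was at the start of the episode above 0.011 m) or ((contact force between the fingers and rod_b above 0.2 N and contact force between rod_b and plate above 0.2 N and angle between rod_b_mid's own z axis and vertical above 1 rad) and distance of rod_a_mid from where it was at the start of the episode above 0.011 m) or ((contact force between the fingers and rod_b above 0.2 N and contact force between rod_b and plate above 0.2 N and angle between rod_b_mid's own z axis and vertical above 1 rad) and distance of rod_c_mid from where it was at the start of the episode above 0.011 m) or ((contact force between the fingers and rod_c above 0.2 N and contact force between rod_c and plate above 0.2 N and angle between rod_c_mid's own z axis and vertical above 1 rad) and distance of rod_a_mid from where it was at the start of the episode above 0.011 m) or ((contact force between the fingers and rod_c above 0.2 N and contact force between rod_c and plate above 0.2 N and angle between rod_c_mid's own z axis and vertical above 1 rad) and distance of rod_b_mid from where it was at the start of the episode above 0.011 m))).
3. the third rod is being rolled in the same way, while both others lie at least 11 mm from their starts ((((contact force between the fingers and rod_a above 0.2 N and contact force between rod_a and plate above 0.2 N and angle between rod_a_mid's own z axis and vertical above 1 rad) and distance of each of rod_b_mid, rod_c_mid from where it was at the start of the episode above 0.011 m) or ((contact force between the fingers and rod_b above 0.2 N and contact force between rod_b and plate above 0.2 N and angle between rod_b_mid's own z axis and vertical above 1 rad) and distance of each of rod_a_mid, rod_c_mid from where it was at the start of the episode above 0.011 m) or ((contact force between the fingers and rod_c above 0.2 N and contact force between rod_c and plate above 0.2 N and angle between rod_c_mid's own z axis and vertical above 1 rad) and distance of each of rod_a_mid, rod_b_mid from where it was at the start of the episode above 0.011 m))).
At the end, for the whole second after the job is handed in: The bent rod lies flat and still on the floor of the reject tray, wholly inside it; the two straight rods lie still on the granite plate, each rolled on by at least 11 mm (nearly half a turn) from its start (((distance between rod_a_mid and rod_a_end below 0.09998 m and x of rod_a_mid in the frame of tray between -0.13 and 0.13 m and y of rod_a_mid in the frame of tray between -0.065 and 0.065 m and z of rod_a_mid in the frame of tray between 0 and 0.02 m and angle between rod_a_mid's own y axis and vertical between 1.45 and 1.69 rad and x of rod_b_mid in the frame of plate between -0.15 and 0.15 m and y of rod_b_mid in the frame of plate between -0.15 and 0.15 m and z of rod_b_mid in the frame of plate between 0.068 and 0.08 m and x of rod_c_mid in the frame of plate between -0.15 and 0.15 m and y of rod_c_mid in the frame of plate between -0.15 and 0.15 m and z of rod_c_mid in the frame of plate between 0.068 and 0.08 m) or (distance between rod_b_mid and rod_b_end below 0.09998 m and x of rod_b_mid in the frame of tray between -0.13 and 0.13 m and y of rod_b_mid in the frame of tray between -0.065 and 0.065 m and z of rod_b_mid in the frame of tray between 0 and 0.02 m and angle between rod_b_mid's own y axis and vertical between 1.45 and 1.69 rad and x of rod_a_mid in the frame of plate between -0.15 and 0.15 m and y of rod_a_mid in the frame of plate between -0.15 and 0.15 m and z of rod_a_mid in the frame of plate between 0.068 and 0.08 m and x of rod_c_mid in the frame of plate between -0.15 and 0.15 m and y of rod_c_mid in the frame of plate between -0.15 and 0.15 m and z of rod_c_mid in the frame of plate between 0.068 and 0.08 m) or (distance between rod_c_mid and rod_c_end below 0.09998 m and x of rod_c_mid in the frame of tray between -0.13 and 0.13 m and y of rod_c_mid in the frame of tray between -0.065 and 0.065 m and z of rod_c_mid in the frame of tray between 0 and 0.02 m and angle between rod_c_mid's own y axis and vertical between 1.45 and 1.69 rad and x of rod_a_mid in the frame of plate between -0.15 and 0.15 m and y of rod_a_mid in the frame of plate between -0.15 and 0.15 m and z of rod_a_mid in the frame of plate between 0.068 and 0.08 m and x of rod_b_mid in the frame of plate between -0.15 and 0.15 m and y of rod_b_mid in the frame of plate between -0.15 and 0.15 m and z of rod_b_mid in the frame of plate between 0.068 and 0.08 m)) and distance of each of rod_a_mid, rod_b_mid, rod_c_mid from where it was at the start of the episode above 0.011 m and linear speed of each of rod_a, rod_b, rod_c below 0.02 m/s); the robot touches nothing.
It fails at once if a rod is pressed on to the granite with more than 25 N (contact force between any of rod_a, rod_b, rod_c and plate above 25 N).
It fails at once if the spray can, the tape or the bearing is shifted by more than 20 mm (distance of any of can, tape, bearing from where it was at the start of the episode above 0.02 m).
It also fails if it takes over 72 s, if anything falls off the work surface, if the arm or the gripper's body presses on something with over 40 N, if the wrist force passes 120 N, or if a joint passes its speed limit or range.

ROBOT

A 6-joint arm with a two-finger parallel gripper is mounted at the origin on the work surface. World frame = base frame: x ahead of the robot, y to its left, z up, the work surface at z = 0. Lengths are in mm, angles in rad, forces in N, time in s.
With the tool pointing down it reaches from about 400 to 925 mm from the base axis. Payload 12.5 kg.
Tool frame: the origin (TCP) lies on the centre line of the jaws, within the pads' length; the fingertips stand 14 mm ahead of it and the grasp point (between the pads) lies 5 mm behind it; z points along the fingers, y is the direction in which the jaws open and shut (so a half turn about z gives the same grasp; the last joint's range is limited). The gripper opens to 95 mm and grips with 3 to 60 N. Pads are 20 mm wide; open, the fingers measure 119 mm over their backs; the gripper's body (75 mm by 180 mm) begins 59 mm behind the grasp point.
Start: joints at [1.176, 0.491, 1.559, -0, 1.092, -0.106], TCP at [177.984, 599.139, 228.661] pointing down, gripper open.
Joint ranges: [-3.1, 3.1], [-0.84, 2.19], [0.05, 2.79], [-1.13, 4.28], [0.06, 2.93], [-2.69, 2.69]. Speed limits (rad/s): [2.22, 2.22, 2.79, 3.14, 3.14, 3.14].

INTERFACE

Orientations are given as [roll, pitch, yaw] about the fixed x, y, z axes, in that order (R = Rz(yaw) Ry(pitch) Rx(roll)).
In Python, from cell import * gives the robot as it stands.
- The arm moves only by the tool play_rows, never from a script. Its argument "moves" is a list of rows, each a list of 7 numbers: the shift along the tool's x, y, z in m, then the turn, a rotation vector about the tool's x, y, z in rad, then the opening in per cent of the stroke, from 0 (shut) to 100 (fully open). In form: [[tx, ty, tz, ax, ay, az, claw], ...]. A call has 1 to 8 rows; each row shifts and turns the pose as measured when the row begins, along the tool's axes as they then stand; what a row does not reach is not made up. A row lasts 1/10 s, in which the tool goes at most 50 mm and 8.59 degrees, less where a joint would pass 70% of its speed; a pose out of reach is approached as far as the arm can. A call is refused whole if a number of a shift passes 0.05 or a number of a turn 0.15, either way. A call with a gripper value outside its range is refused whole. The fingers move at their own pace and stop on an object; the grip force is fixed at half the most. Time passes only in rows, so rows that do not move let the fingers close. It gives the time, the measured TCP pose, the force and the opening at its end, in the units of the state.
- state(): the state, without advancing time (a new reading comes with each control period).
- read_camera(name): name is "scene" or "top"; returns a dict with "img" (400x640x3 uint8, red, green, blue), "fx", "fy", "cx", "cy" (pixels), "R" (3x3) and "t" (3): a world point X has camera coordinates R X + t. Camera axes: x right, y down, z forward; pixel columns grow to the right and rows downward; lengths in mm; the calibration is good to about 2 mm. A picture is of the moment at which its call begins. There is no depth.
- job_done(): hands the job in, once; it reports no verdict.
The state is a dict: "t": time; "joints": joint angles; "qvel": joint speeds; "tau": joint torques, N m; "eef_pos": TCP position; "tcp_rot": TCP orientation; "ft_force": force on the tool from outside, world axes, zero at the start; "moment": the same for the moment, N m; "opening": opening from 0.0 (shut) to 1.0 (fully open).
Only numpy, scipy, OpenCV 4.12 (cv2) and the standard library are available. Lean on these libraries where they do the work, as an engineer would, in place of code of your own. Each camera call takes 0.05 s, during which the arm holds its last target.

## Working session

There is one attempt and no reset: what is moved stays moved. The work goes in short steps, Python scripts to look and compute and a tool call to move; the robot and the scene stay as the last step left them, time stands still between calls to the robot, and variables do not carry over. Pictures are saved under pics/ and viewed, and the job is handed in when it is done.

Besides the shell and the picture viewer there is one more tool, called after ">>>" as name(argument=value, ...), one argument or row to a line, values as JSON. play_rows: Moves the arm, as the interface text tells. Its arguments: {"type":"object","properties":{"moves":{"type":"array"}},"required":["moves"]}

```bash
ls; mkdir -p pics; python3 - <<'E'
from cell import *
import cv2
print(state())
for n in("scene","top"):
    c=read_camera(n); cv2.imwrite(f"pics/{n}0.png",c["img"][:,:,::-1]); print(n,{k:c[k] for k in c if k!="img"})
E
```

```text
pics
{'t': 0.0, 'joints': array([ 1.17641468e+00,  4.91588746e-01,  1.55943260e+00,  7.09908887e-06,
        1.09172618e+00, -1.05598347e-01]), 'qvel': array([ 5.45752446e-04, -1.86281299e-03, -1.62433307e-03, -1.42954458e-05,
       -2.28213914e-03, -1.86641992e-03]), 'tau': array([ 1.83301679e-03, -6.12640500e+01, -2.58182591e+01,  6.93172077e-02,
        4.81982832e-02, -1.46076968e-04]), 'eef_pos': array([177.87966429, 598.91684709, 228.04941808]), 'tcp_rot': array([-3.14044488e+00, -1.27986674e-04,  2.85280601e+00]), 'ft_force': array([ 0.00792101, -0.79436188, -0.37630068]), 'moment': array([ 0.00491468, -0.00071857, -0.01617551]), 'opening': 1.0000429689758492}
scene {'fx': 368.00606793980444, 'fy': 368.00606793980444, 'cx': 314.0860479863111, 'cy': 197.48707377381157, 'R': array([[ 0.17156517,  0.98495505, -0.02071085],
       [ 0.72266808, -0.14011067, -0.67684551],
       [-0.66956421,  0.10115605, -0.73583369]]), 't': array([-177.73632011, -239.27998113, 1440.68580498])}
top {'fx': 486.0612738970421, 'fy': 486.0612738970421, 'cx': 310.1616633969787, 'cy': 204.25959789802448, 'R': array([[-0.01791576, -0.99979019, -0.00992944],
       [-0.99758132,  0.01854149, -0.06699046],
       [ 0.06716051,  0.00870524, -0.99770421]]), 't': array([ 104.69548435,  447.87114066, 1593.26548471])}
```

View pics/scene0.png

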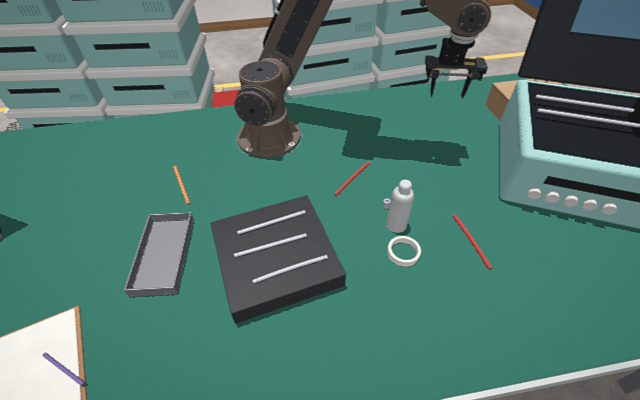

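View pics/top0.png

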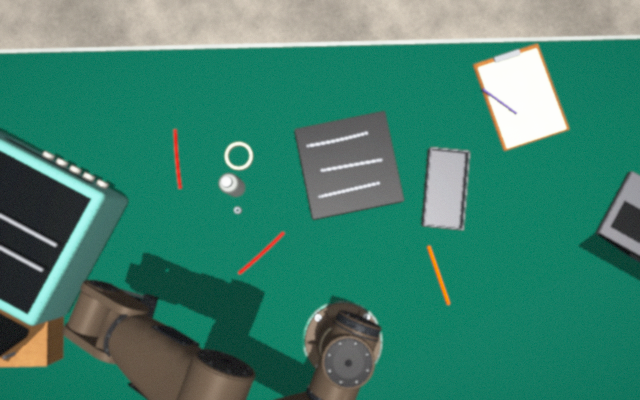

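The scene view shows three light rods on the black plate at about (272,222), (270,245) and (290,269). The tray is at (160,255), on the −y side. The can (400,205), tape (404,251) and bearing (387,203) are on the +y side. The top view agrees: rods at (337,139), (351,165) and (349,190), tray at (446,189). Next I'll measure them.

```bash
cat > h.py <<'E'
import numpy as np, cv2
from cell import *
def ray(c,px,z):
    d=np.array([(px[0]-c["cx"])/c["fx"],(px[1]-c["cy"])/c["fy"],1.0])
    R=np.array(c["R"]);t=np.array(c["t"]); o=-R.T@t; v=R.T@d
    return o+v*(z-o[2])/v[2]
def rods(c,box,z=73.,thr=125):
    x0,y0,x1,y1=box
    im=c["img"][y0:y1,x0:x1].astype(float); g=im.min(2)
    m=(g>thr).astype(np.uint8)
    n,lab,st,ce=cv2.connectedComponentsWithStats(m,connectivity=8)
    out=[]
    for i in range(1,n):
        if st[i,4]<60: continue
        ys,xs=np.nonzero(cv2.dilate((lab==i).astype(np.uint8),np.ones((3,3))))
        w=np.clip(g[ys,xs]-80,0,None)
        W=np.array([ray(c,(x+x0,y+y0),z) for x,y in zip(xs,ys)])[:,:2]
        mu=(W*w[:,None]).sum(0)/w.sum(); D=W-mu
        ev,U=np.linalg.eigh((D*w[:,None]).T@D/w.sum()); u=U[:,1]; u*=np.sign(u[1])
        s=D@u; L=np.sqrt(12*ev[1])
        # bow
        q=D@np.array([u[1],-u[0]]); A=np.c_[np.ones_like(s),s,s**2]; co=np.linalg.lstsq(A*np.sqrt(w)[:,None],q*np.sqrt(w),rcond=None)[0]
        out.append((mu.round(1),"dir",np.degrees(np.arctan2(-u[0],u[1])).round(2),"L",L.round(1),"bow",(-co[2]*1e4).round(2),st[i,4]))
    return sorted(out,key=lambda o:o[0][0])
E
python3 - <<'E'
from h import *
for n,box in(("scene",(205,200,345,295)),("top",(296,114,400,216))):
    c=read_camera(n); print(n)
    for r in rods(c,box): print(*r)
    hsv=cv2.cvtColor(c["img"],cv2.COLOR_RGB2HSV)
    m=((hsv[...,2]<(70 if n=="scene" else 110))&(hsv[...,1]<90)).astype(np.uint8)
    m=cv2.morphologyEx(m,cv2.MORPH_CLOSE,np.ones((9,9)))
    cs,_=cv2.findContours(m,0,2)
    for k in cs:
        a=cv2.contourArea(k)
        if 2500<a<20000:
            if n=="top":
                b=cv2.boxPoints(cv2.minAreaRect(k)); print(a,b.round(1).tolist(),[ray(c,p,68)[:2].round(0).tolist() for p in b])
            else:
                b=cv2.approxPolyDP(k,6,True)[:,0]; print(a,b.tolist(),[ray(c,p,68)[:2].round(0).tolist() for p in b])
    cv2.imwrite(f"pics/{n}_z.png",cv2.resize(c["img"][190:325,110:430] if n=="scene" else c["img"][100:240,200:480],None,fx=2.5,fy=2.5,interpolation=cv2.INTER_CUBIC)[:,:,::-1])
E
```

```text
scene
[489.4 -30.1] dir 11.83 L 201.5 bow 0.01 241
[569.  -40.3] dir 9.0 L 201.4 bow 0.04 271
[651.9   3.6] dir 11.22 L 202.2 bow -2.65 305
14693.0 [[542, 0], [519, 71], [528, 78], [534, 147], [639, 166], [639, 39], [573, 32], [581, 0]] [[-871.0, 1682.0], [-152.0, 1116.0], [-91.0, 1121.0], [328.0, 890.0], [480.0, 1162.0], [-314.0, 1838.0], [-451.0, 1584.0], [-821.0, 1895.0]]
3776.5 [[420, 0], [401, 14], [430, 11], [451, 26], [451, 36], [441, 45], [396, 51], [424, 51], [426, 79], [391, 86], [430, 83], [431, 93], [439, 74], [463, 67], [462, 97], [486, 69], [466, 50], [489, 9], [485, 0]] [[-1033.0, 1000.0], [-860.0, 823.0], [-864.0, 994.0], [-651.0, 1024.0], [-540.0, 975.0], [-458.0, 887.0], [-445.0, 656.0], [-416.0, 785.0], [-172.0, 699.0], [-149.0, 536.0], [-138.0, 703.0], [-64.0, 677.0], [-200.0, 769.0], [-236.0, 896.0], [-11.0, 787.0], [-198.0, 986.0], [-384.0, 981.0], [-817.0, 1324.0], [-946.0, 1366.0]]
6261.5 [[331, 0], [279, 0], [256, 70], [262, 57], [276, 57], [286, 73], [254, 85], [243, 68], [235, 102], [245, 121], [240, 137], [251, 138], [251, 149], [243, 150], [272, 157], [25
[... 838 characters left out ...]
1035156]] [[-161.0, 204.0], [166.0, 29.0], [64.0, -165.0], [-259.0, 12.0]]
11267.5 [[25.0, 357.0], [59.900001525878906, 261.1000061035156], [268.5, 337.0], [233.6999969482422, 432.8999938964844]] [[-20.0, 1004.0], [279.0, 898.0], [30.0, 235.0], [-262.0, 347.0]]
8470.0 [[-61.29999923706055, 267.5], [0.4000000059604645, 151.3000030517578], [89.80000305175781, 198.6999969482422], [28.100000381469727, 314.8999938964844]] [[266.0, 1287.0], [637.0, 1098.0], [477.0, 805.0], [111.0, 997.0]]
5048.5 [[294.0, 128.8000030517578], [385.29998779296875, 110.5], [403.3999938964844, 201.10000610351562], [312.1000061035156, 219.39999389648438]] [[692.0, 144.0], [746.0, -153.0], [451.0, -202.0], [398.0, 91.0]]
```

```bash
python3 - <<'E'
from h import *
# manual corners: tray outer rim in both views (rim z=35)
c=read_camera("top")
hsv=cv2.cvtColor(c["img"],cv2.COLOR_RGB2HSV)
m=(hsv[...,1]<80).astype(np.uint8); m[:, :412]=0; m[:,480:]=0; m[:140]=0; m[238:]=0
k=max(cv2.findContours(m,0,2)[0],key=cv2.contourArea); r=cv2.minAreaRect(k); b=cv2.boxPoints(r)
B=np.array([ray(c,p,35)[:2] for p in b]); print("tray",B.round(0).tolist(),B.mean(0).round(1),np.linalg.norm(B-np.roll(B,1,0),axis=1).round(0))
c=read_camera("scene")
for nm,p,z in (("can base",(398,228),0),("can top",(405,184),182),("tape",(404,251),24),("bearing",(387,203),29)): print(nm,ray(c,p,z).round(0))
hsv=cv2.cvtColor(c["img"],cv2.COLOR_RGB2HSV)
m=(hsv[...,1]<80).astype(np.uint8); m[:, :115]=0; m[:,203:]=0; m[:205]=0; m[303:]=0
k=max(cv2.findContours(m,0,2)[0],key=cv2.contourArea); b=cv2.approxPolyDP(k,4,True)[:,0]; print(b.tolist(),[ray(c,p,35)[:2].round(0).tolist() for p in b])
E
```

```text
tray [[370.0, -263.0], [632.0, -295.0], [617.0, -432.0], [355.0, -399.0]] [ 493.8 -347.4] [136. 264. 138. 264.]
can base [527. 348.   0.]
can top [518. 344. 182.]
tape [626. 329.  24.]
bearing [447. 335.  29.]
[[191, 212], [148, 215], [124, 287], [129, 296], [177, 293]] [[374.0, -270.0], [361.0, -401.0], [605.0, -431.0], [635.0, -413.0], [649.0, -291.0]]
```

View pics/scene_z.png

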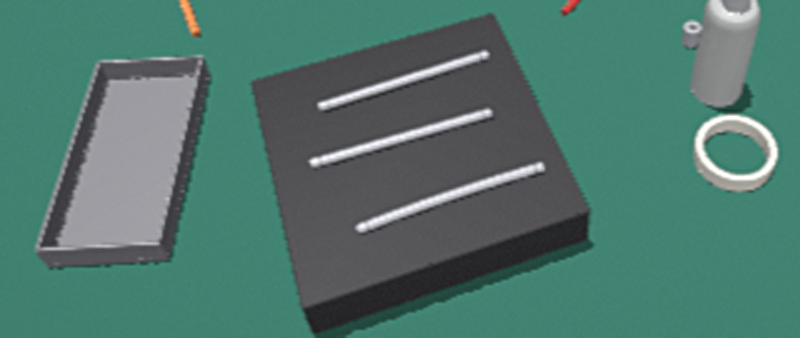

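View pics/top_z.png

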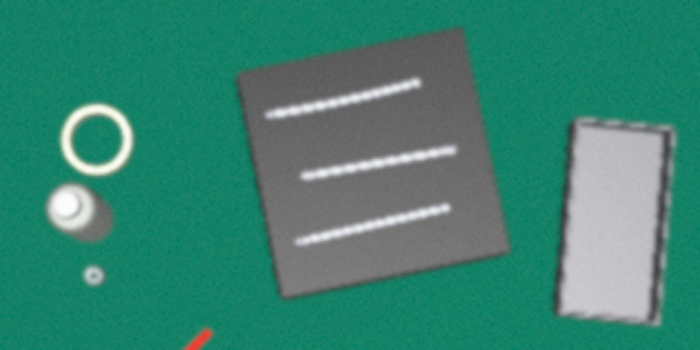

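```bash
python3 - <<'E'
from h import *
c=read_camera("scene"); cv2.imwrite("pics/grip.png",cv2.resize(c["img"][20:110,400:520],None,fx=6,fy=6,interpolation=cv2.INTER_CUBIC)[:,:,::-1])
E
```

```text
(no output)
```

View pics/grip.png

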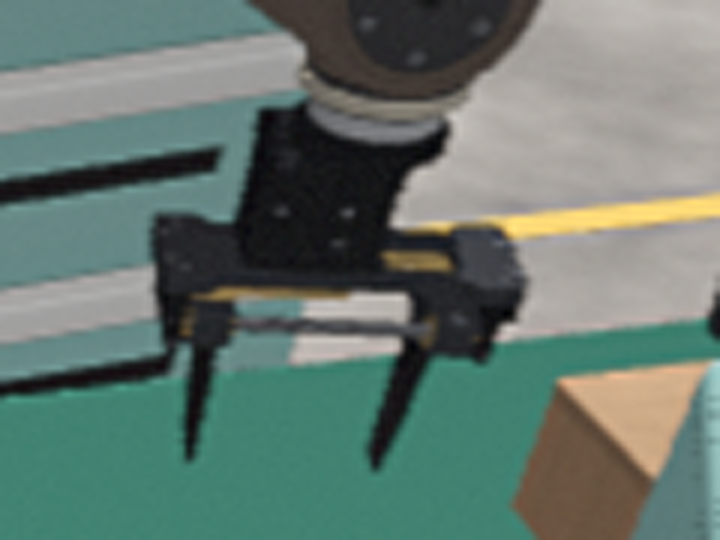

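>>> play_rows(
  moves=[
    [0,0,0,0,0,0,0],
    [0,0,0,0,0,0.15,0],
  ],
)

```text
t: 0.55
eef_pos: [178.0, 599.0, 228.4]
tcp_rot: [-3.141, 0.0, 2.702]
ft_force: [0.2, -0.7, -0.4]
opening: 0.886
```

The gripper close-up shows fingers that taper to thin tips across the jaw direction. The 20 mm pad width along tool x is therefore the side to roll on. I'll turn tool x to the rolling direction (yaw about 191°), close the fingers and go to rod 1.

>>> play_rows(
  moves=[
    [0,0,0,0,0,-0.15,0],
    [0,0,0,0,0,-0.15,0],
    [0,0,0,0,0,-0.15,0],
    [0,0,0,0,0,-0.15,0],
    [0,0,0,0,0,-0.031,0],
  ],
)

```text
t: 1.05
eef_pos: [177.9, 599.0, 228.4]
tcp_rot: [-3.141, -0.0, -2.954]
ft_force: [0.1, 0.3, -0.3]
opening: 0.466
```

>>> play_rows(
  moves=[
    [-0.0128,-0.0483,0,0,0,0,0],
    [-0.0128,-0.0483,0,0,0,0,0],
    [-0.0128,-0.0483,0,0,0,0,0],
    [-0.0128,-0.0483,0,0,0,0,0],
    [-0.0128,-0.0483,0,0,0,0,0],
    [-0.0128,-0.0483,0,0,0,0,0],
    [-0.0128,-0.0483,0,0,0,0,0],
    [-0.0128,-0.0483,0,0,0,0,0],
  ],
)

```text
t: 1.85
eef_pos: [350.6, 239.0, 227.7]
tcp_rot: [3.14, 0.003, -2.943]
ft_force: [0.8, 2.2, -0.2]
opening: 0.003
```

>>> play_rows(
  moves=[
    [-0.0128,-0.0483,0,0,0,0,0],
    [-0.0128,-0.0483,0,0,0,0,0],
    [-0.0128,-0.0483,0,0,0,0,0],
    [-0.0128,-0.0483,0,0,0,0,0],
    [-0.0128,-0.0483,0,0,0,0,0],
    [-0.01,-0.04,0,0,0,0,0],
    [0,0,0,0,0,0,0],
  ],
)

```text
t: 2.55
eef_pos: [479.9, -29.9, 229.3]
tcp_rot: [3.141, 0.009, -2.948]
ft_force: [0.4, 0.6, -0.0]
opening: 0.009
```

>>> play_rows(
  moves=[
    [-0.0028,0,0.042,0,0,0,0],
    [0,0,0.042,0,0,0,0],
    [0,0,0.036,0,0,0,0],
    [0,0,0,0,0,0,0],
  ],
)

```text
t: 2.95
eef_pos: [484.8, -29.6, 107.6]
tcp_rot: [-3.14, 0.014, -2.951]
ft_force: [-0.6, 0.1, 0.3]
opening: 0.005
```

```bash
python3 - <<'E'
from h import *
for n,sl in(("scene",(slice(150,300),slice(180,380))),("top",(slice(100,240),slice(260,440)))):
    c=read_camera(n); cv2.imwrite(f"pics/{n}_a.png",cv2.resize(c["img"][sl],None,fx=4,fy=4,interpolation=cv2.INTER_CUBIC)[:,:,::-1])
s=state();print(s["eef_pos"],s["tcp_rot"],s["ft_force"])
E
```

```text
[486.52579546 -29.96809009 111.08557202] [-3.13810696  0.01842403 -2.9506306 ] [-0.01287267 -0.00979556 -0.7538259 ]
```

View pics/scene_a.png

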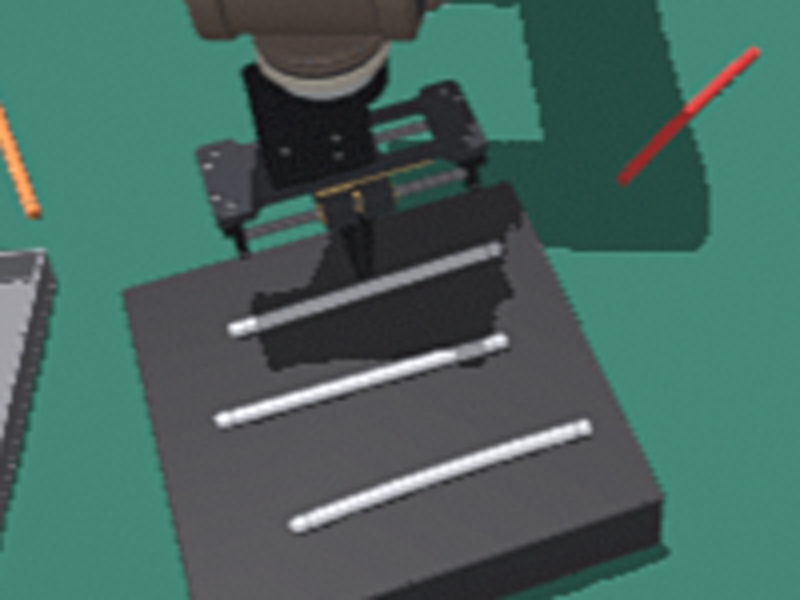

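>>> play_rows(
  moves=[
    [0.0035,0,0.008,0,0.018,0,0],
    [0,0,0,0,0,0,0],
    [0,0,0,0,0,0,0],
  ],
)

```text
t: 3.35
eef_pos: [484.7, -30.4, 106.9]
tcp_rot: [-3.135, 0.005, -2.95]
ft_force: [-0.6, -0.5, 1.0]
opening: 0.006
```

>>> play_rows(
  moves=[
    [0,0,0,0,0,0,0],
    [0,0,0,0,0,0,0],
  ],
)

```text
t: 3.55
eef_pos: [485.3, -30.4, 108.3]
tcp_rot: [-3.135, 0.007, -2.95]
ft_force: [-0.9, -0.3, 0.6]
opening: 0.001
```

>>> play_rows(
  moves=[
    [0.0028,0,0.007,-0.006,0.007,0,0],
    [0.0005,0,0.004,0,0.001,0,0],
    [0.0003,0,0.001,0,0.001,0,0],
  ],
)

```text
t: 3.85
eef_pos: [481.6, -31.2, 95.8]
tcp_rot: [-3.141, -0.001, -2.95]
ft_force: [0.2, -0.3, -0.3]
opening: 0.001
```

>>> play_rows(
  moves=[
    [0.0003,0,0.001,0,0.001,0,0],
    [0.0003,0,0.001,0,0.001,0,0],
  ],
)

```text
t: 4.05
eef_pos: [480.8, -31.4, 93.2]
tcp_rot: [-3.141, -0.004, -2.95]
ft_force: [0.4, 0.8, -0.4]
opening: 0.009
```

>>> play_rows(
  moves=[
    [-0.002,0,0.0,0,-0.003,0,0],
    [-0.0002,0,0.0005,0,0,0,0],
  ],
)

```text
t: 4.25
eef_pos: [483.1, -31.0, 92.6]
tcp_rot: [-3.141, -0.001, -2.95]
ft_force: [0.2, 0.6, 0.8]
opening: 0.004
```

>>> play_rows(
  moves=[
    [0,0,0.0005,0,0,0,0],
  ],
)

```text
t: 4.35
eef_pos: [483.2, -30.9, 92.1]
tcp_rot: [-3.141, -0.001, -2.95]
ft_force: [-1.2, -0.6, 3.7]
opening: 0.004
```

Contact at TCP z 92.1, against 92 predicted, with 3.7 N. Now I'll roll toward +x.

>>> play_rows(
  moves=[
    [-0.004,0,0.0004,0,0,0,0],
  ],
)

```text
t: 4.45
eef_pos: [487.2, -30.2, 92.0]
tcp_rot: [-3.141, -0.001, -2.95]
ft_force: [-0.9, 1.1, 6.5]
opening: 0.006
```

>>> play_rows(
  moves=[
    [-0.004,0,0.0004,0,0,0,0],
  ],
)

```text
t: 4.55
eef_pos: [491.5, -29.3, 92.0]
tcp_rot: [-3.141, -0.0, -2.95]
ft_force: [-1.5, 1.7, 7.3]
opening: 0.003
```

>>> play_rows(
  moves=[
    [-0.004,0,0.0001,0,0,0,0],
  ],
)

```text
t: 4.65
eef_pos: [495.8, -28.3, 92.2]
tcp_rot: [-3.141, 0.0, -2.95]
ft_force: [0.0, 1.6, 0.9]
opening: 0.006
```

>>> play_rows(
  moves=[
    [-0.004,0,0.0001,0,0,0,0],
  ],
)

```text
t: 4.75
eef_pos: [500.1, -27.5, 92.2]
tcp_rot: [-3.141, 0.001, -2.95]
ft_force: [-0.6, -0.1, 1.8]
opening: 0.004
```

>>> play_rows(
  moves=[
    [-0.004,0,0.0001,0,0,0,0],
  ],
)

```text
t: 4.85
eef_pos: [504.3, -26.5, 92.2]
tcp_rot: [-3.141, 0.001, -2.95]
ft_force: [0.0, 1.6, 3.0]
opening: 0.001
```

>>> play_rows(
  moves=[
    [-0.003,0,0.0002,0,0,0,0],
  ],
)

```text
t: 4.95
eef_pos: [507.7, -25.9, 92.1]
tcp_rot: [-3.141, 0.001, -2.95]
ft_force: [-0.4, 2.8, 6.1]
opening: 0.003
```

>>> play_rows(
  moves=[
    [-0.002,0,0.0002,0,0,0,0],
  ],
)

```text
t: 5.05
eef_pos: [510.1, -25.3, 92.0]
tcp_rot: [-3.141, 0.001, -2.95]
ft_force: [-1.2, 1.5, 5.8]
opening: 0.005
```

>>> play_rows(
  moves=[
    [0,0,-0.015,0,0,0,0],
    [0,0,-0.03,0,0,0,0],
  ],
)

```text
t: 5.25
eef_pos: [509.1, -25.2, 134.9]
tcp_rot: [3.14, -0.005, -2.95]
ft_force: [-0.1, -0.3, 0.1]
opening: 0.003
```

```bash
python3 - <<'E'
from h import *
for n,box in(("scene",(205,200,345,295)),("top",(296,114,400,216))):
    c=read_camera(n); print(n)
    for r in rods(c,box,thr=100): print(*r)
    sl=(slice(150,300),slice(180,380)) if n=="scene" else (slice(100,240),slice(260,440))
    cv2.imwrite(f"pics/{n}_b.png",cv2.resize(c["img"][sl],None,fx=4,fy=4,interpolation=cv2.INTER_CUBIC)[:,:,::-1])
s=state();print(s["eef_pos"],s["tcp_rot"],s["ft_force"])
E
```

```text
scene
[506.1 -35.4] dir 11.52 L 211.6 bow 1.19 239
[572.9 -60.1] dir 8.35 L 199.9 bow 0.68 276
[651.9   3.5] dir 11.21 L 202.5 bow -2.61 354
top
[558.2 -56.6] dir -10.69 L 102.6 bow -1.23 253
[596.2 -30.3] dir -20.71 L 357.5 bow 49.67 2235
[511.0882213  -25.45522063 138.33152186] [-3.14010052e+00  2.59989583e-03 -2.95001784e+00] [-0.38873101  0.21903695 -0.55536268]
```

View pics/scene_b.png

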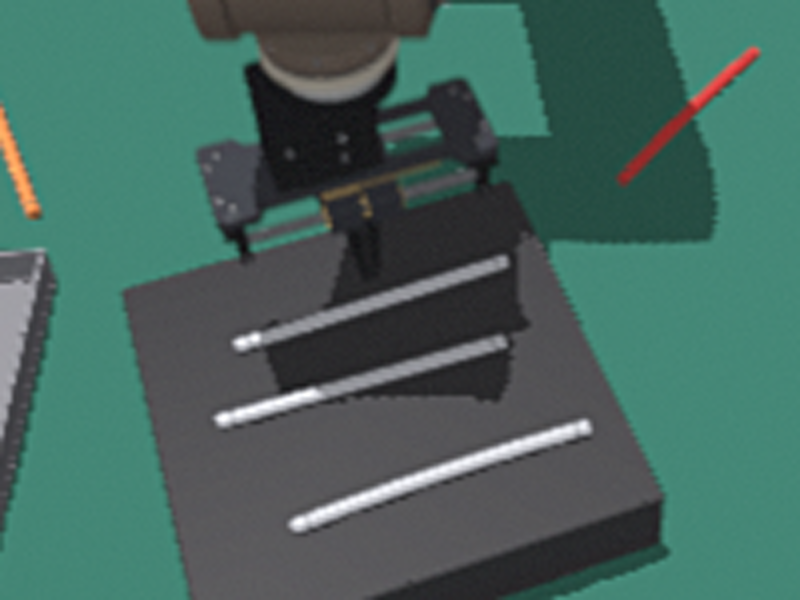

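Rod 1 stayed level (z 92.0–92.2 throughout) and moved on about 14–16 mm, so it is straight. Rod 2 is next.

>>> play_rows(
  moves=[
    [-0.024,-0.012,0,0,0,0,0],
    [-0.024,-0.0115,0,0,0,0.035,0],
    [0,0,0.015,0,0,0,0],
    [0,0,0.015,0,0,0,0],
    [0,0,0,0,0,0,0],
    [0,0,0,0,0,0,0],
  ],
)

```text
t: 5.95
eef_pos: [564.7, -40.2, 105.5]
tcp_rot: [-3.14, 0.002, -2.986]
ft_force: [-0.8, 0.2, 1.0]
opening: 0.01
```

>>> play_rows(
  moves=[
    [0.002,0,0.006,0,0.002,0,0],
    [0,0,0.003,0,0,0,0],
    [0,0,0.001,0,0,0,0],
  ],
)

```text
t: 6.25
eef_pos: [562.6, -40.6, 95.6]
tcp_rot: [-3.139, 0.001, -2.986]
ft_force: [-0.1, -0.7, -0.0]
opening: 0.008
```

>>> play_rows(
  moves=[
    [0,0,0.0005,0,0,0,0],
  ],
)

```text
t: 6.35
eef_pos: [562.6, -40.6, 95.2]
tcp_rot: [-3.139, 0.001, -2.986]
ft_force: [0.1, 0.6, 0.5]
opening: 0.003
```

>>> play_rows(
  moves=[
    [0,0.001,0.0016,-0.002,0,0,0],
    [0,0,0.0007,0,0,0,0],
  ],
)

```text
t: 6.55
eef_pos: [562.6, -39.5, 93.2]
tcp_rot: [-3.141, 0.002, -2.986]
ft_force: [0.3, -0.5, 0.2]
opening: 0.001
```

>>> play_rows(
  moves=[
    [0,0,0.0004,0,0,0,0],
  ],
)

```text
t: 6.65
eef_pos: [562.6, -39.5, 92.8]
tcp_rot: [-3.141, 0.002, -2.986]
ft_force: [-1.0, -0.3, -0.7]
opening: 0.002
```

>>> play_rows(
  moves=[
    [0,0,0.0006,0,0,0,0],
  ],
)

```text
t: 6.75
eef_pos: [562.7, -39.5, 92.2]
tcp_rot: [-3.141, 0.002, -2.986]
ft_force: [-0.1, -1.1, 1.1]
opening: 0.004
```

>>> play_rows(
  moves=[
    [0,0,0.0003,0,0,0,0],
  ],
)

```text
t: 6.85
eef_pos: [562.8, -39.4, 92.1]
tcp_rot: [-3.141, 0.003, -2.986]
ft_force: [0.5, 0.6, 3.5]
opening: 0.007
```

>>> play_rows(
  moves=[
    [-0.004,0,0.0003,0,0,0,0],
  ],
)

```text
t: 6.95
eef_pos: [566.8, -38.9, 92.1]
tcp_rot: [-3.141, 0.003, -2.986]
ft_force: [-0.7, 1.7, 2.9]
opening: 0.006
```

>>> play_rows(
  moves=[
    [-0.004,0,0.0002,0,0,0,0],
  ],
)

```text
t: 7.05
eef_pos: [571.2, -38.1, 92.2]
tcp_rot: [-3.141, 0.004, -2.986]
ft_force: [-0.3, 1.2, 2.1]
opening: 0.003
```

>>> play_rows(
  moves=[
    [-0.004,0,0.0002,0,0,0,0],
  ],
)

```text
t: 7.15
eef_pos: [575.6, -37.4, 92.1]
tcp_rot: [-3.141, 0.004, -2.986]
ft_force: [-0.5, 0.6, 4.4]
opening: 0.009
```

>>> play_rows(
  moves=[
    [-0.004,0,0.0002,0,0,0,0],
  ],
)

```text
t: 7.25
eef_pos: [580.1, -36.7, 92.1]
tcp_rot: [-3.141, 0.004, -2.986]
ft_force: [0.6, 0.6, 4.6]
opening: 0.004
```

>>> play_rows(
  moves=[
    [-0.004,0,0.0002,0,0,0,0],
  ],
)

```text
t: 7.35
eef_pos: [584.7, -36.0, 92.1]
tcp_rot: [-3.141, 0.005, -2.986]
ft_force: [-0.6, 1.4, 5.9]
opening: 0.005
```

>>> play_rows(
  moves=[
    [-0.003,0,0.0001,0,0,0,0],
  ],
)

```text
t: 7.45
eef_pos: [588.2, -35.4, 92.1]
tcp_rot: [-3.14, 0.005, -2.986]
ft_force: [-0.7, 0.5, 4.2]
opening: 0.004
```

>>> play_rows(
  moves=[
    [-0.002,0,0.0001,0,0,0,0],
  ],
)

```text
t: 7.55
eef_pos: [590.7, -35.0, 92.1]
tcp_rot: [-3.14, 0.005, -2.986]
ft_force: [0.1, 0.7, 4.4]
opening: 0.002
```

>>> play_rows(
  moves=[
    [0,0,-0.015,0,0,0,0],
    [0,0,-0.03,0,0,0,0],
    [0,0,0,0,0,0,0],
  ],
)

```text
t: 7.85
eef_pos: [590.6, -34.9, 136.7]
tcp_rot: [-3.141, 0.002, -2.986]
ft_force: [0.2, 0.1, -0.2]
opening: 0.005
```

```bash
python3 - <<'E'
from h import *
for n,box in(("scene",(205,200,345,295)),("top",(296,114,400,216))):
    c=read_camera(n); print(n)
    for r in rods(c,box,thr=115): print(*r)
    sl=(slice(150,300),slice(180,380)) if n=="scene" else (slice(100,240),slice(260,440))
    cv2.imwrite(f"pics/{n}_c.png",cv2.resize(c["img"][sl],None,fx=4,fy=4,interpolation=cv2.INTER_CUBIC)[:,:,::-1])
s=state();print(s["eef_pos"],s["tcp_rot"],s["ft_force"])
E
```

```text
scene
[586.1 -48.7] dir 8.62 L 212.1 bow 1.12 244
[652.9   2.1] dir 11.21 L 227.8 bow -0.93 301
top
[ 468.6 -170.3] dir 54.41 L 40.8 bow 1.71 62
[639.4  79.7] dir 9.8 L 55.0 bow -10.67 93
[659.  -68.5] dir -10.21 L 101.3 bow 0.39 122
[589.17688281 -34.77738279 133.88450674] [ 3.14076016e+00 -1.66362241e-03 -2.98582091e+00] [ 0.7042672   0.25932865 -1.33381207]
```

View pics/scene_c.png

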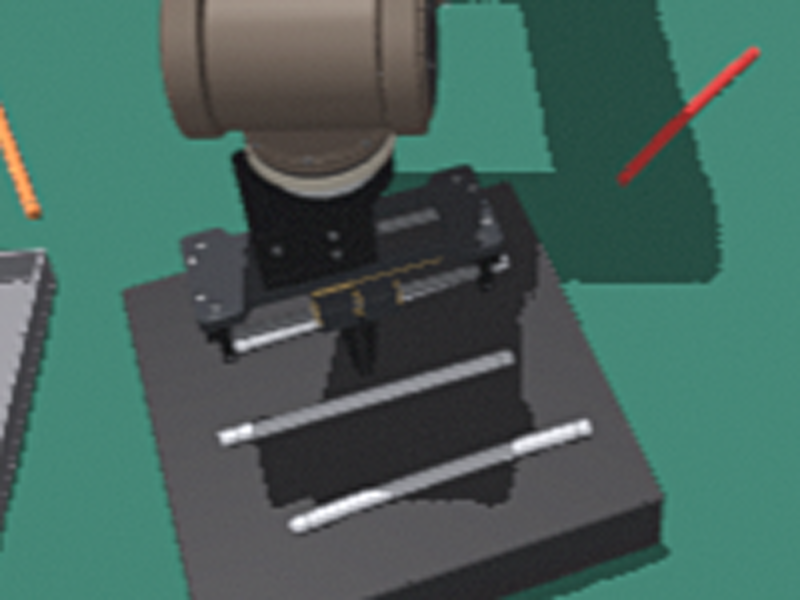

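Rod 2 also stayed level (z 92.1), so it is straight. Rod 3 showed a bow of about 2.6 mm in both images. I'll roll it in finer steps and give way as it rises.

>>> play_rows(
  moves=[
    [-0.03,0.0145,0,0,0,0,0],
    [-0.0307,0.0145,0,0,0,0,0],
    [0,0,0.014,0,0,-0.042,0],
    [0,0,0.012,0,0,0,0],
    [0,0,0,0,0,0,0],
    [0,0,0,0,0,0,0],
  ],
)

```text
t: 8.55
eef_pos: [643.7, 4.2, 100.4]
tcp_rot: [3.138, -0.01, -2.946]
ft_force: [0.5, -0.2, 0.4]
opening: 0.005
```

>>> play_rows(
  moves=[
    [-0.001,0,0.004,0.003,-0.01,0,0],
    [0,0,0.001,0,0,0,0],
    [0,0,0.0005,0,0,0,0],
  ],
)

```text
t: 8.85
eef_pos: [644.3, 3.6, 95.2]
tcp_rot: [-3.141, 0.001, -2.948]
ft_force: [0.2, 0.0, 0.1]
opening: 0.002
```

>>> play_rows(
  moves=[
    [-0.0005,0,0.0015,0,0,0,0],
    [0,0,0.0005,0,0,0,0],
  ],
)

```text
t: 9.05
eef_pos: [645.0, 3.4, 93.6]
tcp_rot: [-3.141, 0.002, -2.949]
ft_force: [-0.2, -0.1, 0.5]
opening: 0.007
```

>>> play_rows(
  moves=[
    [0,0,0.0005,0,0,0,0],
  ],
)

```text
t: 9.15
eef_pos: [645.1, 3.4, 93.3]
tcp_rot: [-3.141, 0.002, -2.949]
ft_force: [0.5, 0.3, 0.3]
opening: 0.003
```

>>> play_rows(
  moves=[
    [0.0003,0,0.0009,0,0,0,0],
  ],
)

```text
t: 9.25
eef_pos: [644.8, 3.3, 92.5]
tcp_rot: [-3.141, 0.002, -2.949]
ft_force: [-0.5, 0.4, 0.3]
opening: 0.005
```

>>> play_rows(
  moves=[
    [0,0,0.0004,0,0,0,0],
  ],
)

```text
t: 9.35
eef_pos: [644.9, 3.3, 92.2]
tcp_rot: [-3.141, 0.003, -2.949]
ft_force: [0.0, 0.7, 2.4]
opening: 0.002
```

>>> play_rows(
  moves=[
    [-0.002,0,0,0,0,0,0],
  ],
)

```text
t: 9.45
eef_pos: [646.8, 3.7, 92.5]
tcp_rot: [-3.141, 0.003, -2.949]
ft_force: [-1.9, 0.2, 5.5]
opening: 0.003
```

>>> play_rows(
  moves=[
    [-0.002,0,-0.0001,0,0,0,0],
  ],
)

```text
t: 9.55
eef_pos: [648.9, 4.1, 92.9]
tcp_rot: [-3.141, 0.003, -2.949]
ft_force: [-1.2, -0.1, 4.3]
opening: 0.005
```

Rod 3 is lifting the tip, so it is the bowed one. I'll continue and give way.

>>> play_rows(
  moves=[
    [-0.002,0,-0.0001,0,0,0,0],
  ],
)

```text
t: 9.65
eef_pos: [651.2, 4.6, 93.4]
tcp_rot: [-3.141, 0.003, -2.949]
ft_force: [-1.8, 0.4, 5.2]
opening: 0.006
```

>>> play_rows(
  moves=[
    [-0.002,0,-0.0001,0,0,0,0],
  ],
)

```text
t: 9.75
eef_pos: [653.4, 5.0, 93.7]
tcp_rot: [-3.141, 0.004, -2.949]
ft_force: [-1.0, 0.6, 5.1]
opening: 0.005
```

>>> play_rows(
  moves=[
    [-0.002,0,-0.0001,0,0,0,0],
  ],
)

```text
t: 9.85
eef_pos: [655.8, 5.5, 94.0]
tcp_rot: [-3.141, 0.004, -2.949]
ft_force: [-0.4, 0.4, 4.3]
opening: 0.002
```

>>> play_rows(
  moves=[
    [-0.002,0,0,0,0,0,0],
  ],
)

```text
t: 9.95
eef_pos: [658.0, 5.9, 94.2]
tcp_rot: [-3.141, 0.004, -2.949]
ft_force: [-1.3, 1.0, 5.7]
opening: 0.003
```

>>> play_rows(
  moves=[
    [-0.002,0,0.0001,0,0,0,0],
  ],
)

```text
t: 10.05
eef_pos: [660.4, 6.4, 94.3]
tcp_rot: [-3.14, 0.005, -2.949]
ft_force: [-1.0, 1.4, 5.6]
opening: 0.006
```

>>> play_rows(
  moves=[
    [-0.002,0,0.0002,0,0,0,0],
  ],
)

```text
t: 10.15
eef_pos: [662.9, 6.9, 94.4]
tcp_rot: [-3.14, 0.006, -2.949]
ft_force: [-0.6, 0.5, 5.2]
opening: 0.005
```

>>> play_rows(
  moves=[
    [-0.002,0,0.0003,0,0,0,0],
  ],
)

```text
t: 10.25
eef_pos: [665.3, 7.4, 94.3]
tcp_rot: [-3.14, 0.007, -2.949]
ft_force: [0.4, 1.3, 5.2]
opening: 0.005
```

>>> play_rows(
  moves=[
    [-0.002,0,0.0004,0,0,0,0],
  ],
)

```text
t: 10.35
eef_pos: [667.8, 7.9, 94.2]
tcp_rot: [-3.14, 0.008, -2.949]
ft_force: [-0.6, 0.7, 5.3]
opening: 0.002
```

>>> play_rows(
  moves=[
    [-0.002,0,0.0005,0,0,0,0],
  ],
)

```text
t: 10.45
eef_pos: [670.4, 8.4, 93.9]
tcp_rot: [-3.14, 0.009, -2.949]
ft_force: [-0.8, 1.4, 4.8]
opening: 0.007
```

>>> play_rows(
  moves=[
    [-0.002,0,0.0006,0,0,0,0],
  ],
)

```text
t: 10.55
eef_pos: [672.9, 8.9, 93.5]
tcp_rot: [-3.14, 0.01, -2.949]
ft_force: [0.2, 1.4, 4.6]
opening: 0.001
```

>>> play_rows(
  moves=[
    [-0.002,0,0.0006,0,0,0,0],
  ],
)

```text
t: 10.65
eef_pos: [675.4, 9.4, 93.1]
tcp_rot: [-3.14, 0.011, -2.949]
ft_force: [0.5, 1.1, 3.9]
opening: 0.008
```

>>> play_rows(
  moves=[
    [-0.001,0,0.0004,0,0,0,0],
  ],
)

```text
t: 10.75
eef_pos: [676.9, 9.7, 92.8]
tcp_rot: [-3.14, 0.011, -2.949]
ft_force: [0.4, 1.2, 4.2]
opening: 0.006
```

>>> play_rows(
  moves=[
    [0,0,-0.015,0,0,0,0],
    [0,0,-0.045,0,0,0,0],
    [0,0,-0.045,0,-0.01,0.15,40],
    [0,0,0,0,0,0.15,40],
    [0,0,0,0,0,0.15,40],
    [0,0,0,0,0,0.15,40],
    [0,0,0,0,0,0.15,40],
    [0,0,0,0,0,0.15,40],
  ],
)

```text
t: 11.55
eef_pos: [673.6, 9.0, 206.0]
tcp_rot: [3.13, 0.012, 2.429]
ft_force: [0.5, -0.1, -0.8]
opening: 0.39
```

>>> play_rows(
  moves=[
    [0,0,0,0,0,0.15,40],
    [0,0,0,0,0,0.15,40],
    [0,0,0,0,0,0.15,40],
    [0,0,0,0,0,0.15,40],
    [0,0,0,0,0,0.05,40],
    [0,0,0,0,0,0,40],
  ],
)

```text
t: 12.15
eef_pos: [671.6, 8.4, 209.6]
tcp_rot: [3.128, 0.003, 1.772]
ft_force: [0.0, 0.9, -0.2]
opening: 0.398
```

```bash
python3 - <<'E'
from h import *
for n,box in(("scene",(205,200,345,295)),("top",(296,114,400,216))):
    c=read_camera(n); print(n)
    for r in rods(c,box,thr=100): print(*r)
    sl=(slice(150,300),slice(180,380)) if n=="scene" else (slice(100,240),slice(260,440))
    cv2.imwrite(f"pics/{n}_d.png",cv2.resize(c["img"][sl],None,fx=4,fy=4,interpolation=cv2.INTER_CUBIC)[:,:,::-1])
s=state();print(s["eef_pos"],s["tcp_rot"],s["ft_force"],s["opening"],s["joints"])
E
```

```text
scene
[513.1 -75. ] dir 11.85 L 98.7 bow 0.13 147
[589.1 -74.9] dir 8.95 L 123.4 bow -0.22 205
[673.1  -6.8] dir 10.62 L 208.9 bow 3.39 317
top
[ 537.4 -136.8] dir -81.9 L 196.9 bow 6.7 1474
[671.68530773   8.40101224 209.52623878] [3.12741882e+00 3.03238154e-03 1.77466480e+00] [-0.76230803 -0.16587378  0.11302798] 0.39769209993441207 [-8.61980797e-02  5.70569385e-01  1.46625155e+00  1.29502954e-03
  1.09032306e+00 -2.90678312e-01]
```

View pics/scene_d.png

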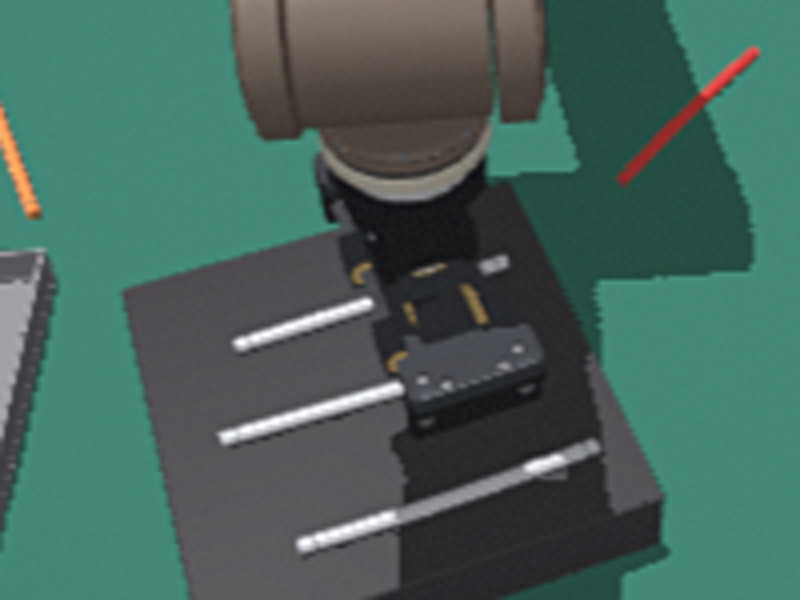

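The scene view shows all three rods rolled on, with rod 3 lying flat and bowing the other way. Its ends are at about px (255.5,286) and (328.5,262).

```bash
python3 - <<'E'
from h import *
c=read_camera("scene")
# binary mask of rod3 region only, geometric centre
g=c["img"].astype(float).min(2)
m=(g>88).astype(np.uint8); 
poly=np.array([[248,276],[335,250],[338,268],[258,296]]); k=np.zeros_like(m); cv2.fillPoly(k,[poly],1); m*=k
n,lab,st,ce=cv2.connectedComponentsWithStats(m); i=1+np.argmax(st[1:,4]); print(st[1:])
ys,xs=np.nonzero(lab==i); W=np.array([ray(c,p,73.)[:2] for p in zip(xs,ys)])
u=np.linalg.svd(W-W.mean(0),full_matrices=False)[2][0]; u*=np.sign(u[1]); v=np.array([u[1],-u[0]]); s=(W-W.mean(0))@u; q=(W-W.mean(0))@v
print(W.mean(0),np.degrees(np.arctan2(-u[0],u[1])),s.min(),s.max())
co=np.polyfit(s,q,2); mid=(s.min()+s.max())/2; print("bow",-co[0]*1e4,"ctr", W.mean(0)+mid*u+np.polyval(co,mid)*v)
for sg in(-1,0,1):
    b=np.abs(s-(mid+sg*85))<12; print(sg, W[b].mean(0))
E
```

```text
[[248 260  82  29 462]
 [272 269   1   1   1]
 [279 268   2   3   4]
 [320 269   1   1   1]
 [268 270   1   2   2]
 [270 270   1   1   1]
 [268 271   7   5  11]
 [277 272   3   3   6]
 [255 284  24  13 141]]
[669.67791375 -19.00689058] 5.403073360583536 -82.94527637427372 128.57126941395776
bow 13.828948118082165 ctr [673.16620965   4.23784821]
-1 [672.4567776  -80.69519603]
0 [672.60970765   4.3589291 ]
1 [654.58557667  87.41575159]
```

```bash
python3 - <<'E'
from h import *
c=read_camera("scene")
x=c["img"][255:295,245:340]; cv2.imwrite("pics/r3.png",cv2.resize(x,None,fx=8,fy=8,interpolation=cv2.INTER_CUBIC)[:,:,::-1])
a=ray(c,(255.5,286.3),73); b=ray(c,(328.3,261.8),73); print(a,b,(a+b)/2,np.linalg.norm(a-b),np.degrees(np.arctan2(a[0]-b[0],b[1]-a[1])))
E
```

```text
[688.97147934 -86.22764501  73.        ] [652.39883439 106.0274282   73.        ] [670.68515686   9.89989159  73.        ] 195.70276322603584 10.770674606687551
```

View pics/r3.png

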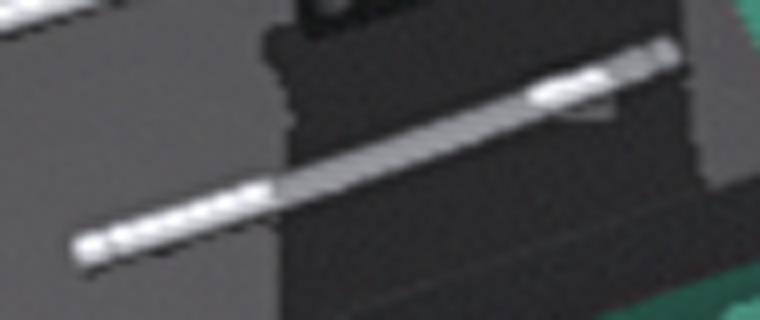

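>>> play_rows(
  moves=[
    [0,0,0.04,0.014,0.003,0.015,40],
    [0,0,0.04,0,0,0,40],
    [0,0,0.025,0,0,0,40],
    [0,0,0,0,0,0,40],
    [0,0,0,0,0,0,40],
  ],
)

```text
t: 12.85
eef_pos: [673.4, 8.3, 103.5]
tcp_rot: [3.139, 0.001, 1.764]
ft_force: [0.2, 0.2, 0.9]
opening: 0.402
```

>>> play_rows(
  moves=[
    [0,-0.001,0.009,0.0025,0.001,0,40],
    [0,0,0.005,0,0,0,40],
    [0,0,0.001,0,0,0,40],
  ],
)

```text
t: 13.15
eef_pos: [673.8, 8.0, 91.1]
tcp_rot: [3.137, 0.001, 1.765]
ft_force: [-0.7, 0.4, 0.2]
opening: 0.4
```

>>> play_rows(
  moves=[
    [0,-0.001,0.004,0.004,0.001,0,40],
    [0,0,0.002,0,0,0,40],
    [0,0,0.0007,0,0,0,40],
  ],
)

```text
t: 13.45
eef_pos: [673.2, 7.8, 85.2]
tcp_rot: [3.139, 0.001, 1.765]
ft_force: [-0.1, -0.1, -0.1]
opening: 0.398
```

```bash
python3 - <<'E'
from h import *
c=read_camera("scene")
cv2.imwrite("pics/e.png",cv2.resize(c["img"][190:310,215:355],None,fx=5,fy=5,interpolation=cv2.INTER_CUBIC)[:,:,::-1])
print(state()["eef_pos"])
E
```

```text
[673.19704217   7.77871358  85.10942716]
```

View pics/e.png

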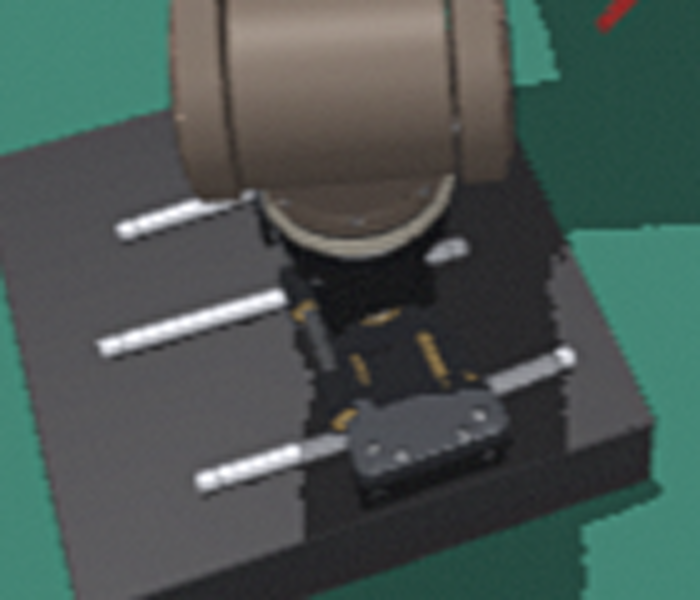

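>>> play_rows(
  moves=[
    [0,0,0.001,0,0,0,40],
    [0,0,0.0005,0,0,0,40],
  ],
)

```text
t: 13.7
eef_pos: [673.3, 7.8, 83.7]
tcp_rot: [3.139, 0.001, 1.765]
ft_force: [0.6, 1.0, 0.7]
opening: 0.399
```

>>> play_rows(
  moves=[
    [0,0,0,0,0,0,20],
    [0,0,0,0,0,0,10],
    [0,0,0,0,0,0,0],
    [0,0,0,0,0,0,0],
    [0,0,0,0,0,0,0],
  ],
)

```text
t: 14.2
eef_pos: [673.3, 7.8, 83.8]
tcp_rot: [3.139, 0.001, 1.765]
ft_force: [-0.3, 0.7, -0.3]
opening: 0.094
```

>>> play_rows(
  moves=[
    [0,0,-0.01,0,0,0,0],
    [0,0,-0.03,0,0,0,0],
    [0,0,-0.04,0,0,0,0],
    [0,0,-0.03,0,0,0,0],
    [0,0,0,0,0,0,0],
  ],
)

```text
t: 14.7
eef_pos: [672.5, 7.8, 198.8]
tcp_rot: [3.141, -0.0, 1.765]
ft_force: [0.3, 0.1, -0.8]
opening: 0.098
```

```bash
python3 - <<'E'
from h import *
c=read_camera("scene")
cv2.imwrite("pics/f.png",cv2.resize(c["img"][150:310,195:355],None,fx=4,fy=4,interpolation=cv2.INTER_CUBIC)[:,:,::-1])
s=state();print(s["eef_pos"],s["opening"],s["ft_force"],s["moment"])
E
```

```text
[671.7867189    7.86791927 196.64786142] 0.09754358054407691 [ 3.32220355e-04  5.80902100e-01 -1.99098679e+00] [-0.07629975  0.00789048  0.00959721]
```

View pics/f.png

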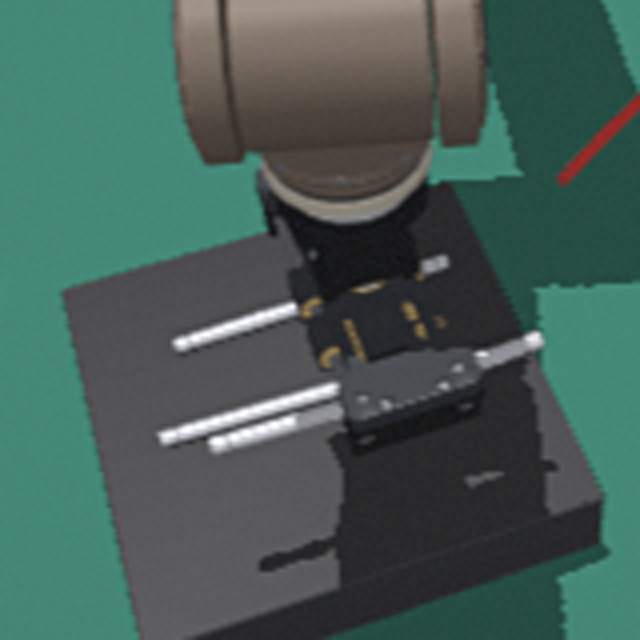

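Rod 3 is held and level. I'll turn it to line up with the tray, then carry it over.

>>> play_rows(
  moves=[
    [0,0,0,0,0,-0.15,0],
    [0,0,0,0,0,-0.15,0],
    [0,0,0,0,0,-0.15,0],
    [0,0,0,0,0,-0.15,0],
    [0,0,0,0,0,-0.15,0],
    [0,0,0,0,0,-0.15,0],
    [0,0,0,0,0,-0.15,0],
    [0,0,0,0,0,-0.15,0],
  ],
)

```text
t: 15.55
eef_pos: [667.1, 8.2, 185.7]
tcp_rot: [-3.14, -0.018, 2.971]
ft_force: [0.5, -0.3, -1.4]
opening: 0.096
```

>>> play_rows(
  moves=[
    [0,0,0,0,0,-0.055,0],
    [0,0,0,0,0,0,0],
    [0,0,0,0,0,0,0],
  ],
)

```text
t: 15.85
eef_pos: [665.5, 8.3, 181.6]
tcp_rot: [-3.141, -0.025, 3.031]
ft_force: [-0.2, -0.4, -1.7]
opening: 0.092
```

>>> play_rows(
  moves=[
    [0.0164,-0.0466,-0.001,0,-0.02,0,0],
    [0.0164,-0.0466,-0.001,0,-0.002,0,0],
    [0.0164,-0.0466,-0.001,0,-0.002,0,0],
    [0.0164,-0.0466,-0.001,0,-0.002,0,0],
    [0.0164,-0.0466,-0.001,0,-0.002,0,0],
    [0.0164,-0.0466,-0.001,0,-0.002,0,0],
    [0.0164,-0.0466,-0.001,0,-0.002,0,0],
    [0.01,-0.03,-0.001,0,-0.002,0,0],
  ],
)

```text
t: 16.65
eef_pos: [496.6, -334.4, 185.8]
tcp_rot: [3.14, 0.007, 3.023]
ft_force: [-0.4, 0.1, -1.1]
opening: 0.095
```

>>> play_rows(
  moves=[
    [0,0,-0.001,0,0,0,0],
    [0,0,-0.001,0,0,0,0],
  ],
)

```text
t: 16.85
eef_pos: [494.3, -338.0, 187.1]
tcp_rot: [3.14, 0.006, 3.014]
ft_force: [-0.4, 0.3, -0.6]
opening: 0.098
```

```bash
python3 - <<'E'
from h import *
for n,sl in(("scene",(slice(150,310),slice(100,300))),("top",(slice(120,260),slice(360,520)))):
    c=read_camera(n)
    cv2.imwrite(f"pics/{n}_g.png",cv2.resize(c["img"][sl],None,fx=4,fy=4,interpolation=cv2.INTER_CUBIC)[:,:,::-1])
s=state();print(s["eef_pos"],s["tcp_rot"],s["opening"],s["ft_force"])
E
```

```text
[ 494.91085537 -337.17891945  187.33313122] [3.14050189 0.00625102 3.0165256 ] 0.09557436548873494 [ 0.88176913  0.32128566 -1.02021502]
```

View pics/scene_g.png

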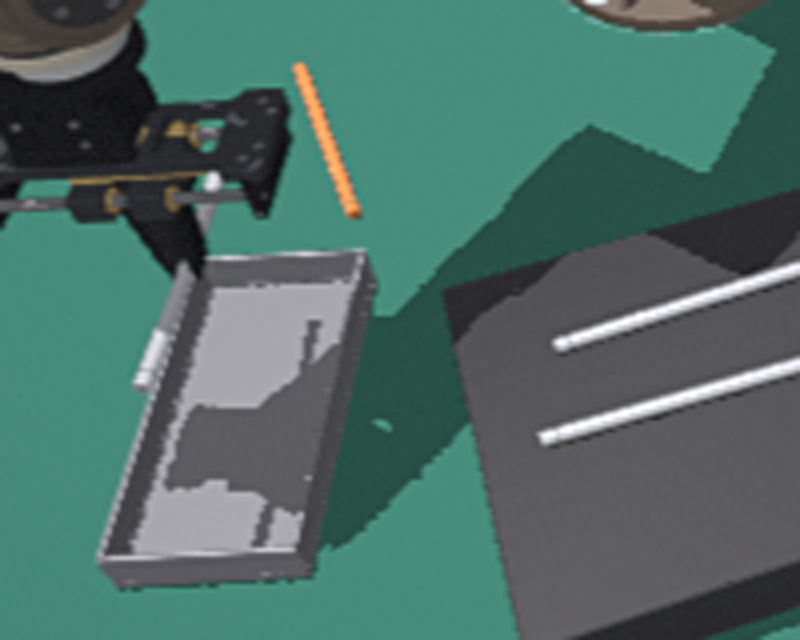

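View pics/top_g.png

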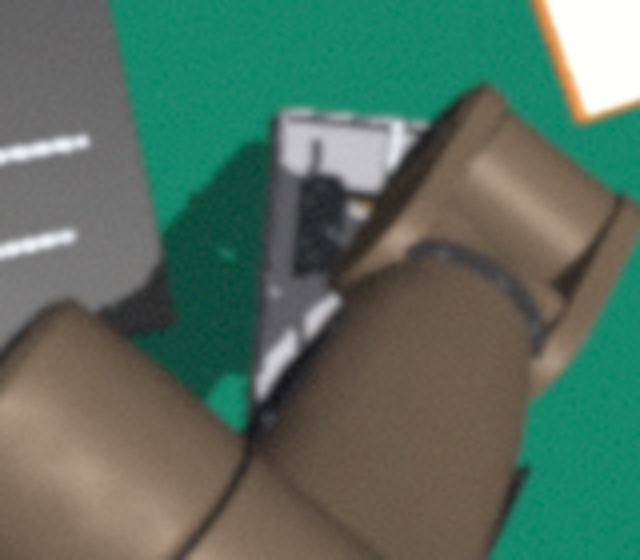

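>>> play_rows(
  moves=[
    [-0.001,-0.01,0.01,0,0.006,0,0],
    [0,0,0.035,0,0,0,0],
    [0,0,0.035,0,0,0,0],
    [0,0,0.025,0,0,0,0],
    [0,0,0,0,0,0,0],
    [0,0,0,0,0,0,0],
  ],
)

```text
t: 17.55
eef_pos: [498.6, -344.6, 77.2]
tcp_rot: [3.141, 0.0, 3.024]
ft_force: [0.1, -0.0, -1.0]
opening: 0.098
```

```bash
python3 - <<'E'
from h import *
for n,sl in(("scene",(slice(150,310),slice(100,300))),):
    c=read_camera(n)
    cv2.imwrite(f"pics/{n}_h.png",cv2.resize(c["img"][sl],None,fx=4,fy=4,interpolation=cv2.INTER_CUBIC)[:,:,::-1])
s=state();print(s["eef_pos"],s["tcp_rot"],s["opening"],s["ft_force"])
E
```

```text
[ 498.45470187 -344.61068295   77.3293564 ] [3.14146996e+00 3.02091768e-04 3.02351411e+00] 0.0961824804197978 [ 0.02650949 -0.07260614 -2.44048896]
```

View pics/scene_h.png

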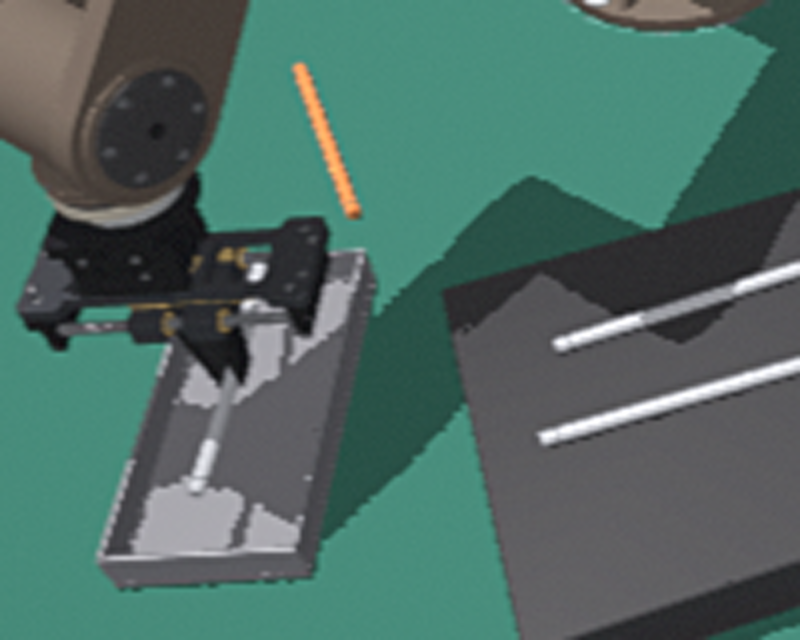

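>>> play_rows(
  moves=[
    [0.002,0,0.02,0,0,0,0],
    [0,0,0.02,0,0,0,0],
    [0,0,0.006,0,0,0,0],
    [0,0,0,0,0,0,0],
  ],
)

```text
t: 18.0
eef_pos: [499.5, -345.8, 35.8]
tcp_rot: [-3.137, 0.008, 3.025]
ft_force: [1.0, -0.5, -1.5]
opening: 0.098
```

>>> play_rows(
  moves=[
    [0,0,0,0,0,0,0],
    [0,0,0,0,0,0,0],
  ],
)

```text
t: 18.2
eef_pos: [500.3, -346.4, 38.1]
tcp_rot: [-3.135, 0.01, 3.025]
ft_force: [0.2, -0.4, -1.5]
opening: 0.094
```

>>> play_rows(
  moves=[
    [0.002,0,0.008,-0.006,0.01,0,0],
    [0,0,0.004,0,0,0,0],
    [0,0,0.002,0,0,0,0],
  ],
)

```text
t: 18.5
eef_pos: [498.9, -346.8, 24.9]
tcp_rot: [-3.14, 0.002, 3.025]
ft_force: [-0.3, 0.0, -0.7]
opening: 0.094
```

>>> play_rows(
  moves=[
    [0,0,0.001,0,0,0,0],
  ],
)

```text
t: 18.6
eef_pos: [498.8, -346.7, 23.5]
tcp_rot: [-3.14, 0.001, 3.025]
ft_force: [-0.7, 0.8, -1.5]
opening: 0.095
```

>>> play_rows(
  moves=[
    [0,0,0.0015,0,0,0,0],
  ],
)

```text
t: 18.7
eef_pos: [498.8, -346.7, 21.9]
tcp_rot: [-3.14, 0.001, 3.025]
ft_force: [-0.4, 0.8, -1.5]
opening: 0.097
```

>>> play_rows(
  moves=[
    [0,0,0.001,0,0,0,0],
  ],
)

```text
t: 18.8
eef_pos: [498.8, -346.7, 20.7]
tcp_rot: [-3.14, 0.001, 3.025]
ft_force: [0.1, -0.4, -1.7]
opening: 0.094
```

>>> play_rows(
  moves=[
    [0,0,0.0006,0,0,0,0],
  ],
)

```text
t: 18.9
eef_pos: [498.7, -346.7, 20.0]
tcp_rot: [-3.14, 0.001, 3.025]
ft_force: [-0.5, -0.1, -0.6]
opening: 0.098
```

>>> play_rows(
  moves=[
    [0,0,0,0,0,0,20],
    [0,0,0,0,0,0,30],
    [0,0,0,0,0,0,30],
    [0,0,-0.005,0,0,0,30],
    [0,0,-0.02,0,0,0,30],
    [0,0,-0.04,0,0,0,30],
    [0,0,-0.05,0,0,0,30],
    [0,0,-0.05,0,0,0,30],
  ],
)

```text
t: 19.7
eef_pos: [496.8, -345.0, 185.1]
tcp_rot: [3.137, -0.008, 3.025]
ft_force: [1.0, -0.2, -0.3]
opening: 0.299
```

>>> play_rows(
  moves=[
    [0.05,0,-0.03,0,0,0,30],
    [0.05,0,-0.03,0,0,0,30],
    [0.05,0,-0.03,0,0,0,30],
    [0,0,0,0,0,0,30],
    [0,0,0,0,0,0,30],
  ],
)

```text
t: 20.2
eef_pos: [368.8, -330.6, 272.6]
tcp_rot: [-3.136, 0.004, 3.026]
ft_force: [0.3, 0.2, 0.7]
opening: 0.301
```

```bash
python3 - <<'E'
from h import *
for n,box in(("scene",(205,200,345,295)),("top",(296,114,400,216))):
    c=read_camera(n); print(n)
    for r in rods(c,box): print(*r)
    cv2.imwrite(f"pics/{n}_i.png",c["img"][:,:,::-1])
    if n=="scene": 
      cv2.imwrite(f"pics/tray_i.png",cv2.resize(c["img"][190:310,100:240],None,fx=5,fy=5,interpolation=cv2.INTER_CUBIC)[:,:,::-1])
s=state();print(s["t"],s["eef_pos"],s["tcp_rot"],s["opening"],s["ft_force"])
E
```

```text
scene
[502.9 -26.6] dir 11.88 L 201.6 bow 0.05 260
[583.2 -37.8] dir 9.01 L 201.7 bow 0.06 290
top
[439.7  31.6] dir -0.01 L 133.2 bow -0.04 403
[504.  -22.7] dir 12.14 L 204.4 bow -0.08 390
[584.8 -34.9] dir 9.14 L 204.2 bow 0.09 350
20.3 [ 369.48606676 -330.53411915  271.76122878] [-3.13691608e+00  2.92268819e-03  3.02725539e+00] 0.29968576721288326 [ 0.72208308  0.15543885 -0.36812052]
```

View pics/scene_i.png

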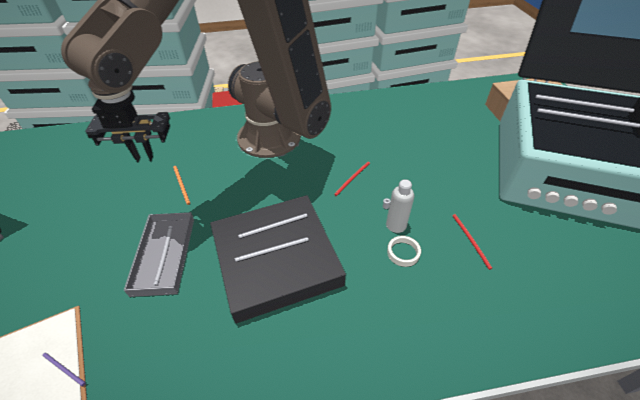

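View pics/tray_i.png

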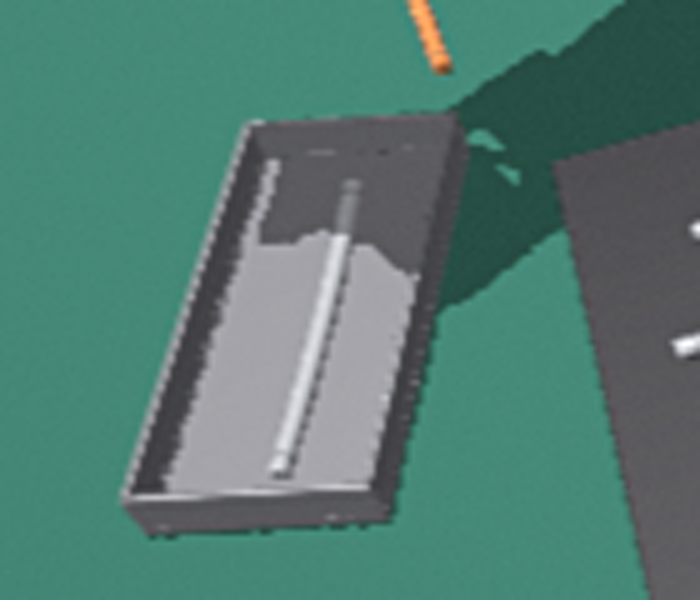

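View pics/top_i.png

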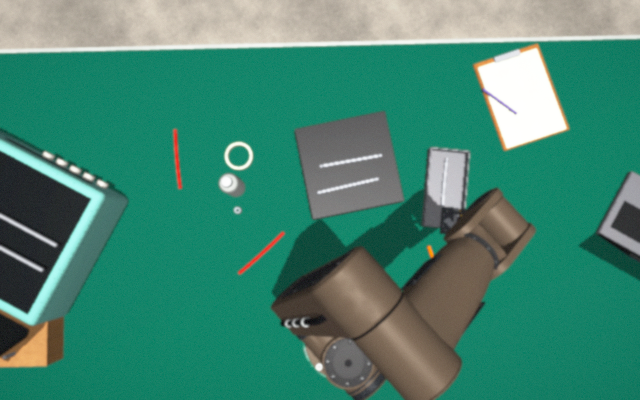

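Both views show the bent rod flat inside the tray. Rods 1 and 2 lie on the plate, about 14 mm on from their starts. The can, tape and bearing are where they were at the start. I'm handing in.

```bash
python3 -c "
from cell import *
print(job_done())"
```

```text
the job is handed in; nothing more can be done
None
```

I rolled all three rods, put the bent one in the reject tray and handed the job in at about 20 s. No verdict is reported at hand-in.

- **Rolling:** I rolled each rod onward once, by a bit under half a turn, with the shut fingertips. The highest force I read was 7.3 N, and no rod was rolled back.
- **Which one is bent:** The near and middle rods stayed level to about 0.2 mm. The far rod lifted the tip by about 2.3 mm and came down again. This agrees with the bow of about 2.6 mm that both cameras showed before rolling.
- **Straight rods:** By both cameras they moved about 14 mm (11 mm needed) and lie on the plate.
- **Bent rod:** It lies flat in the tray, well inside the walls in the scene view. In the top view the arm hid its near end.
- **Bystanders:** By eye, the can, tape, bearing and the coloured look-alikes had not moved in the last pictures. The arm hid most of the orange one in the top view, so I judged that from the scene view. The gripper was clear of everything.

The two cameras disagreed with each other by 1–4 mm, mostly in y, so I averaged them to set the rod positions. The movements came out the same in both.

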